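# Shift the winder's feed lever into slot three

## Robot

A 7-joint arm with a two-finger parallel gripper is mounted at the origin on the work surface; the furniture and walls round the work are solid. World frame = base frame: x ahead of the robot, y to its left, z up, the work surface at z = 0. Lengths are in m, angles in rad, forces in N, time in s.
With the tool pointing down it reaches from about 0.4 to 0.85 m from the base axis. Payload 4.4 kg.
Tool frame: the origin (TCP) lies at the very end of the fingers, on their centre line; the grasp point (between the pads) lies 19 mm behind it; z points along the fingers, y is the line along which they close (so a half turn about z gives the same grasp; the last joint's range is limited). The gripper opens to 94 mm and grips with 3 to 60 N. Pads are 16 mm wide; open, the fingers measure 119 mm over their backs; the gripper's body (75 mm by 177 mm) begins 78 mm behind the grasp point.
Start: joints at [-1.398, 0.628, 0.038, 1.517, -0.027, 0.996, -0.02], TCP at [0.154, 0.632, 0.166] pointing down, gripper open.
Joint ranges: [-3.06, 3.06], [-0.37, 2.12], [-1.25, 1.32], [0.18, 2.47], [-1.1, 4.24], [0.23, 1.98], [-2.94, 2.94]. Speed limits (rad/s): [2.57, 2.57, 3.14, 3.14, 3.14, 3.14, 3.14].

## Interface

Orientations are given as a rotation vector (axis times angle).
In Python, from station import env gives the robot as it stands. The module is installed in compiled form; this text tells all that it offers.
- The arm moves only by the tool play_rows, never from a script. Its argument "moves" is a list of rows, each an object of numbers: "x", "y", "z": the shift along the tool's x, y, z in m; "rx", "ry", "rz": the turn, a rotation vector about the tool's x, y, z in degrees. In form: [{"x": .., "y": .., "z": .., "rx": .., "ry": .., "rz": ..}, ...]. A call has 1 to 12 rows; each row shifts and turns the commanded pose from where the row before left it, along the tool's axes as they then stand; what a row does not reach is not made up. A row lasts 1/12 s, in which the tool goes at most 41.7 mm and 7.16 degrees, less where a joint would pass 70% of its speed; a pose out of reach is approached as far as the arm can. A call is refused whole if a number of a shift passes 0.0417 or a number of a turn 7.16, either way. A call with a gripper value outside its range is refused whole. "claw" is the closure, from -1 (fully open) to 1 (shut), set as the call begins (left out, the last holds). The fingers move at their own pace and stop on an object; "newtons" is the grip in N (left out, the last holds). Time passes only in rows, so rows that do not move let the fingers close. It gives the time, the measured TCP pose, the force, the opening and the grip force at its end, in the units of the state.
- env.sense(): the state, without advancing time (a new reading comes with each control period).
- env.read_camera(name): name is "scene" or "top"; returns a dict with "img" (384x512x3 uint8, red, green, blue), "mtx" (3x3 intrinsics, pixels), "k1" (the pictures are not rectified: a ray, as slopes to the right and down, at radius r is drawn at 1 + k1 r^2 times it, then the intrinsics apply), "R" (3x3) and "t" (3): a world point X has camera coordinates R X + t. Camera axes: x right, y down, z forward; pixel columns grow to the right and rows downward; lengths in m; the calibration is good to about 2 mm. A picture is of the moment at which its call begins. There is no depth.
- env.finish_job(): hands the job in; it is judged then, once.
The state is a dict: "time": time; "joint_positions": joint angles; "qd": joint speeds; "effort": joint torques, N m; "tool_pos": TCP position; "tool_rot": TCP orientation; "force": force on the tool from outside, world axes, zero at the start; "wrist_torque": the same for the moment, N m; "grip_width": finger opening in m; "grasp_force": force on a finger pad.
Only numpy, scipy, OpenCV 4.12 (cv2) and the standard library are available. Lean on these libraries where they do the work, as an engineer would, in place of code of your own. Each camera call takes 0.05 s, during which the arm holds its last target. There are 200 camera calls.

## Task

Set the coil winder's gearbox to feed three: push its black-handled lever with the fingertips out of the middle slot, across the gate and fully home into the slot whose badge has three raised dots. Only push it from the side: do not take the handle between the fingers, and do not run it into any other numbered slot on the way. Leave the loose parts lying round the gearbox where they are.

Things in the scene. Friction and masses are not known exactly. Their poses are not given: they have to be found in the camera images.
- feed_gearbox: Grey feed gearbox of a coil winder, fixed to the bench: 160 x 160 mm body (206 mm in y over its feet; a shaft stub reaches 119 mm out to +x), covered by a bare metal gate plate, 170 x 170 x 6 mm, its top 100 mm above the bench. Origin: centre of its underside. Axes: z up, x away from the robot ('far'), y to the left, turned by up to 0.45 rad from the robot's axes.
- gate_centre (a point): Centre of the gate, on the plate's top. Slots 15 mm wide for the lever's 9 mm stem (3 mm play each side); stem centre can travel, in gearbox axes from here: cross slot x = 0, y -28 to +28 mm; left leg y = +28 and right leg y = -28, each x -29 to +29 mm; middle leg y = 0, x -29 to 0 mm only (near side; its far end is the cross slot's wall). The rest is solid plate.
- slot_far_left (a point): Point on the plate's top where the lever's stem passes when the lever is fully home in the far-left slot (seen from the robot).
- slot_far_right (a point): Point on the plate's top where the lever's stem passes when the lever is fully home in the far-right slot (seen from the robot).
- slot_near_left (a point): Point on the plate's top where the lever's stem passes when the lever is fully home in the near-left slot (seen from the robot).
- slot_near_right (a point): Point on the plate's top where the lever's stem passes when the lever is fully home in the near-right slot (seen from the robot).
- lever_along (a joint): Tilt of the lever along the legs, rad: 0 in the cross slot, positive away from the robot (gearbox +x), negative toward it. About +0.33 fully home in a far slot, about -0.33 fully home in a near slot. Starts in the middle leg between -0.33 and -0.2. Pivot axis along gearbox y, 20 mm above the bench on the gearbox's centre line.
- lever_across (a joint): Tilt of the lever across the gate, rad: 0 at the middle leg, positive to the left (gearbox +y); 0.33 to 0.38 in the left leg, -0.33 to -0.38 in the right leg. Same pivot point, 20 mm above the bench. The lever's axis at height h above the pivot is at gearbox x = h tan(along) / cos(across), y = h tan(across).
- lever_handle (a point): Centre of the lever's black round handle: 26 mm in diameter and 50 mm long along the lever's own axis (point z axis = up along the lever), 120 mm from the pivot; when upright the handle spans 115 to 165 mm above the bench. Below it a bare 9 mm stem goes into the gate. The lever stays where it is left (friction, no springs); moving it takes about 2 to 3 N at the handle; it cannot be lifted out.
- badge_one: White plastic badge, 30 x 36 x 3 mm, with one dot, raised and black, 8 mm across; fixed on the gate plate just beyond the end of one of the four outer slots, 27 mm from its end point. Which badge is at which slot changes from run to run. Origin: centre of its underside; its axes are parallel to the gearbox's.
- badge_two: White plastic badge, 30 x 36 x 3 mm, with two dots, raised and black, 8 mm across; fixed on the gate plate just beyond the end of one of the four outer slots, 27 mm from its end point. Which badge is at which slot changes from run to run. Origin: centre of its underside; its axes are parallel to the gearbox's.
- badge_three: White plastic badge, 30 x 36 x 3 mm, with three dots (in a triangle), raised and black, 8 mm across; fixed on the gate plate just beyond the end of one of the four outer slots, 27 mm from its end point. Which badge is at which slot changes from run to run. Origin: centre of its underside; its axes are parallel to the gearbox's.
- badge_four: White plastic badge, 30 x 36 x 3 mm, with four dots (in a square), raised and black, 8 mm across; fixed on the gate plate just beyond the end of one of the four outer slots, 27 mm from its end point. Which badge is at which slot changes from run to run. Origin: centre of its underside; its axes are parallel to the gearbox's.
- grease_tin: Bystander: green round tin, 70 mm across, 44 mm high. Origin under its centre.
- bearing_0: Bystander: ball bearing, 35 mm across, 11 mm high. Origin under its centre.
- clevis_arm_0: Bystander: small cast metal arm with two holes, 35 x 56 x 9 mm, lying flat. Origin under its centre.
- capacitor_0: Bystander: white capacitor can, 36 mm across, 74 mm high, standing. Origin under its centre.
- wood_block: Bystander: beech block, 65 x 110 x 42 mm. Origin under its centre.
- spanner_b: Bystander: open-ended spanner, 175 mm long, 6 mm thick, lying beyond the gearbox. Origin under its centre.
- label_roll: Bystander: roll of white labels, 84 mm across, 32 mm high. Origin under its centre.

How it is judged:
By the outcome, as a careful person would: the job done as asked, in the order asked, and still so for the second after the job is handed in, with the robot touching nothing.
It also fails if it takes over 64 s, if anything falls off the work surface, if the arm or the gripper's body presses on something with over 40 N, if the wrist force passes 120 N, or if a joint passes its speed limit or range.

## Working session

There is one attempt and no reset: what is moved stays moved. The work goes in short steps, Python scripts to look and compute and a tool call to move; the robot and the scene stay as the last step left them, time stands still between calls to the robot, and variables do not carry over. Pictures are saved under pics/ and viewed, at most 10 in all, crops included, and the job is handed in when it is done.

Besides the shell and the picture viewer there is one more tool, called after ">>>" as name(argument=value, ...) on one line, values as JSON. play_rows: Moves the arm, as the interface text tells. Its arguments: {"type":"object","properties":{"moves":{"type":"array"},"claw":{"type":"number"},"newtons":{"type":"number"}},"required":["moves"]}

```bash
mkdir -p pics
cat > h.py <<'E'
import numpy as np, cv2
from station import env
def ray(c,uv):
    k=c["mtx"]; p=np.array([(uv[0]-k[0,2])/k[0,0],(uv[1]-k[1,2])/k[1,1]])
    q=p.copy()
    for _ in range(20): q=p/(1+c["k1"]*(q@q))
    R=np.array(c["R"]);o=-R.T@np.array(c["t"]); return o,R.T@np.array([q[0],q[1],1])
def onz(c,uv,z):
    o,d=ray(c,uv); return o+d*(z-o[2])/d[2]
def proj(c,X):
    p=np.array(c["R"])@X+np.array(c["t"]); q=p[:2]/p[2]; q=q*(1+c["k1"]*(q@q)); k=c["mtx"]
    return np.array([q[0]*k[0,0]+k[0,2],q[1]*k[1,1]+k[1,2]])
E
python3 - <<'E'
from h import *
s=env.sense(); print(s)
for n in ("top","scene"):
    c=env.read_camera(n); np.save(f"{n}.npy",c,allow_pickle=True)
    print(n,c["mtx"],c["k1"],-np.array(c["R"]).T@c["t"],c["R"])
    cv2.imwrite(f"pics/{n}0.png",cv2.cvtColor(cv2.resize(c["img"],(800,600),interpolation=cv2.INTER_CUBIC),cv2.COLOR_RGB2BGR))
E
```

```text
{'time': 0.0, 'joint_positions': array([-1.39781993,  0.62932311,  0.03845911,  1.51834588, -0.02698476,
        0.99631681, -0.02000902]), 'qd': array([ 0.00053905,  0.00056996, -0.00069031, -0.00073359, -0.00240428,
       -0.00016215, -0.00107887]), 'effort': array([-1.51111458e-04, -5.49717414e+01,  1.14346091e+00, -1.86636525e+01,
       -5.22515865e-02,  2.37524608e-02,  1.49411189e-04]), 'tool_pos': array([0.15354769, 0.63084342, 0.16537652]), 'tool_rot': array([-3.74179416e-01, -3.11904964e+00,  2.93135669e-03]), 'force': array([0.76296451, 0.06040923, 0.11202946]), 'wrist_torque': array([ 0.00572374, -0.0281977 , -0.01703513]), 'grasp_force': 0.0, 'grip_width': 0.09398933646072133}
top [[456.16856864   0.         255.87333458]
 [  0.         456.16856864 191.06059526]
 [  0.           0.           1.        ]] -0.0696782790744898 [0.52011561 0.12795686 1.15671917] [[-0.00871014 -0.99975777  0.02021223]
 [-0.99648526  0.00699399 -0.08347577]
 [ 0.08331419 -0.02086828 -0.9963048 ]]
scene [[415.29210747   0.         257.1889336 ]
 [  0.         415.29210747 193.73497943]
 [  0.           0.           1.        ]] -0.09659920001646159 [ 0.05758493 -0.16780845  0.77366928] [[ 0.46539574 -0.88493096 -0.01743528]
 [-0.66610665 -0.33720586 -0.66527749]
 [ 0.58284537  0.32123107 -0.74639257]]
```

View pics/top0.png

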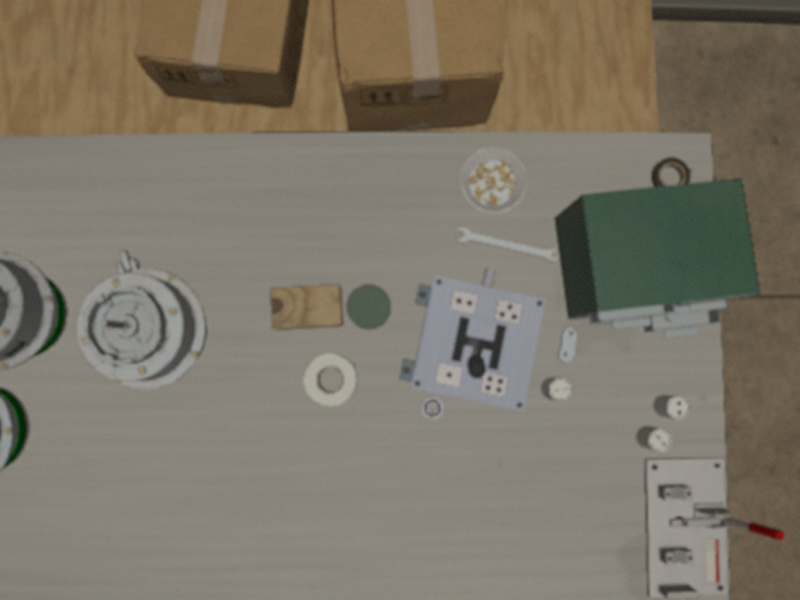

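View pics/scene0.png

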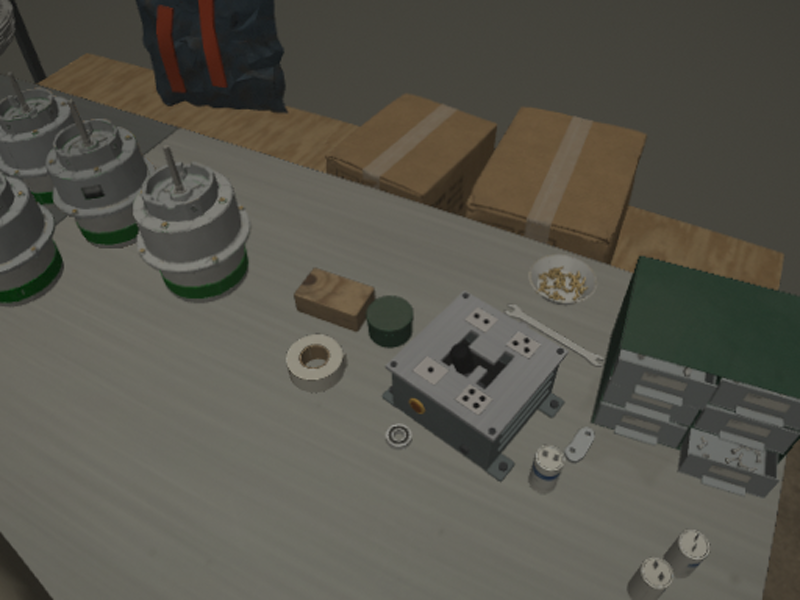

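The top view shows the gearbox around (480,345) of 800x600 with badges at (465,300), (508,312), (449,374), (494,383), and the lever leaning near at (476,365). I'll zoom in to read the dots.

Run:
```python
from h import *
t=np.load("top.npy",allow_pickle=True).item(); s=np.load("scene.npy",allow_pickle=True).item()
a=cv2.resize(t["img"][170:270,255:355],(400,400),interpolation=cv2.INTER_CUBIC)
b=cv2.resize(s["img"][180:310,240:370],(400,400),interpolation=cv2.INTER_CUBIC)
cv2.imwrite("pics/crop1.png",cv2.cvtColor(np.clip(np.hstack([a,b])*1.4,0,255).astype(np.uint8),cv2.COLOR_RGB2BGR))
# badges: white low saturation
for n,c,(r0,r1,c0,c1) in (("top",t,(170,270,255,355)),("scene",s,(180,290,240,370))):
    im=c["img"][r0:r1,c0:c1].astype(int); 
    m=((im.min(2)>135)&(im[:,:,0]>=im[:,:,2]-4)).astype(np.uint8)
    m=cv2.morphologyEx(m,cv2.MORPH_CLOSE,np.ones((5,5)))
    k,l,st,ce=cv2.connectedComponentsWithStats(m)
    for i in range(1,k):
        if 60<st[i,4]<600:
            uv=ce[i]+[c0,r0]; print(n,uv,st[i],onz(c,uv,.103).round(4))
```

```text
top [296.64144737 190.49671053] [ 31   8  21  24 304] [0.6089 0.0111 0.103 ]
top [327.34180791 196.24293785] [ 61  14  33  24 354] [ 0.595  -0.0604  0.103 ]
top [286.99583333 239.4375    ] [ 23  62  19  16 240] [0.4959 0.0351 0.103 ]
top [315.87826087 245.7173913 ] [ 52  68  19  16 230] [ 0.4808 -0.0314  0.103 ]
top [277.85620915 257.25490196] [  8  77  33  23 153] [0.4553 0.0567 0.103 ]
```

View pics/crop1.png

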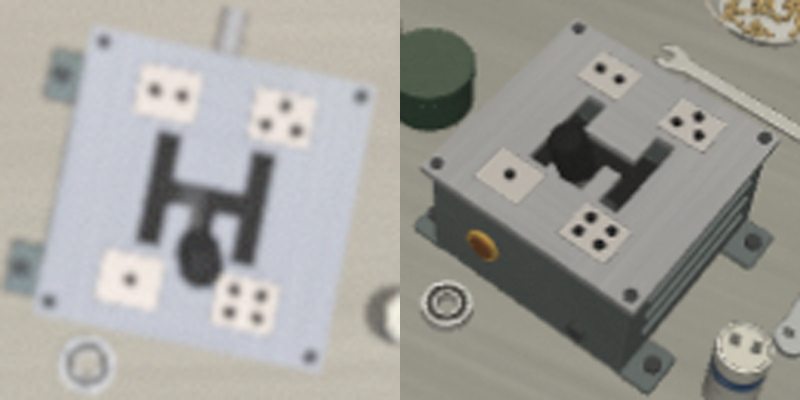

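Top view reads far-left 2, far-right 3, near-left 1, near-right 4, so the target is the far-right slot. The screws and handle are clear enough to calibrate on.

Run:
```python
from h import *
t=np.load("top.npy",allow_pickle=True).item(); s=np.load("scene.npy",allow_pickle=True).item()
T=lambda p:(255+p[0]/4-.4,170+p[1]/4-.4); S=lambda p:(240+(p[0]-400)*.325-.3,180+p[1]*.325-.3)
ts=np.array([onz(t,T(p),.1) for p in [(103,41),(361,96),(309,356),(48,300)]])
ss=np.array([onz(s,S(p),.1) for p in [(578,28),(765,138),(630,295),(436,163)]])
for a in (ts,ss):
    d=(a[0]+a[1]-a[2]-a[3])[:2]; e=(a[0]+a[3]-a[1]-a[2])[:2]
    print(a.round(4)[:,:2].tolist(),a.mean(0).round(4),"yaw",np.arctan2(d[1],d[0]),np.arctan2(-e[0],e[1]),np.linalg.norm(d)/2,np.linalg.norm(e)/2)
def tri(u,v):
    o1,d1=ray(t,u);o2,d2=ray(s,v)
    A=np.stack([d1,-d2],1);k=np.linalg.lstsq(A,o2-o1,rcond=None)[0]
    p,q=o1+k[0]*d1,o2+k[1]*d2; return ((p+q)/2).round(3),np.linalg.norm(p-q).round(3)
print("handle ctr",tri(T((199,257)),S((573,152))))
f=lambda p:(p[0]*.64,p[1]*.64)
print("cab",tri(f((597,312)),f((618,350))),tri(f((580,195)),f((640,260))))
g=ts.mean(0); 
for al in (-.2,-.25,-.3,-.33):
    y=np.mean([-.21]); P=np.array([np.cos(y),np.sin(y),0])*.12*np.sin(al)+[g[0],g[1],.02+.12*np.cos(al)]; print(al,(proj(t,P)-[255,170])*4,(proj(s,P)-[240,180])/.325+[400,0])
```

```text
[[0.6343, 0.0485], [0.6011, -0.1023], [0.4505, -0.0685], [0.4844, 0.0822]] [ 0.5426 -0.0101  0.1   ] yaw -0.2209675387691639 -0.21917329087814952 0.15395372133079402 0.15444030840136405
[[0.6365, 0.0499], [0.6023, -0.1012], [0.4518, -0.0671], [0.4857, 0.0837]] [ 0.5441 -0.0087  0.1   ] yaw -0.22193614223799604 -0.22166487480944025 0.1544307046704567 0.15470801832344924
handle ctr (array([ 0.509, -0.001,  0.136]), np.float64(0.001))
cab (array([ 0.582, -0.17 ,  0.166]), np.float64(0.001)) (array([ 0.752, -0.154,  0.159]), np.float64(0.002))
-0.2 [204.70743939 236.35496624] [584.22246468 139.61911603]
-0.25 [202.39445988 246.63150098] [578.57208628 146.74791588]
-0.3 [200.0437933  256.75357126] [572.93845567 154.11620918]
-0.33 [198.61866423 262.73867934] [569.57457985 158.64201993]
```

Far-right is the target, the gate centre is at (0.543,-0.009), yaw is -0.221, and the lever is at about -0.30. The tool axes are already nearly the gearbox's (tool x = -gearbox x, tool y = +gearbox y).

>>> play_rows(moves=[{"x":-0.0175,"y":-0.0225,"z":-0.01,"rz":-1.0},{"x":-0.0175,"y":-0.0225,"z":-0.01},{"x":-0.0175,"y":-0.0225},{"x":-0.0175,"y":-0.0225},{"x":-0.0175,"y":-0.0225},{"x":-0.0175,"y":-0.0225},{"x":-0.0175,"y":-0.0225},{"x":-0.0175,"y":-0.0225},{"x":-0.0175,"y":-0.0225},{"x":-0.0175,"y":-0.0225},{"x":-0.0175,"y":-0.0225},{"x":-0.0175,"y":-0.0225}], claw=1, newtons=10)

```text
invalid input at $.moves[0]: expected keys x, y, z, rx, ry, rz
```

>>> play_rows(moves=[{"x":-0.0175,"y":-0.0225},{"x":-0.0175,"y":-0.0225},{"x":-0.0175,"y":-0.0225},{"x":-0.0175,"y":-0.0225},{"x":-0.0175,"y":-0.0225},{"x":-0.0175,"y":-0.0225},{"x":-0.0175,"y":-0.0225},{"x":-0.0175,"y":-0.0225},{"x":-0.0175,"y":-0.0225},{"x":-0.0175,"y":-0.0225},{},{}])

```text
invalid input at $.moves[0]: expected keys x, y, z, rx, ry, rz
```

```bash
cat >> h.py <<'E'
G=np.array([.5434,-.0094]); Y=-.221
GR=np.array([[np.cos(Y),np.sin(Y)],[-np.sin(Y),np.cos(Y)]])
def st():
    from scipy.spatial.transform import Rotation as Ro
    s=env.sense(); R=Ro.from_rotvec(s["tool_rot"]).as_matrix()
    print("t",s["time"],"gate mm",(GR@(s["tool_pos"][:2]-G)*1000).round(1),"z",s["tool_pos"][2].round(4),"F gate",(GR@s["force"][:2]).round(1),s["force"][2].round(1),"w",s["grip_width"].round(4))
    print("toolx in gate deg",np.degrees(np.arctan2(*(GR@R[:2,0])[::-1])).round(2),"tilt",R[:,2].round(3))
E
python3 -c "from h import *;st()"
```

```text
Traceback (most recent call last):
  File "h.py", line 18, in st
    print("t",s["time"],"gate mm",(GR@(s["tool_pos"][:2]-G)*1000).round(1),"z",s["tool_pos"][2].round(4),"F gate",(GR@s["force"][:2]).round(1),s["force"][2].round(1),"w",s["grip_width"].round(4))
                                                                                                                                                                          ^^^^^^^^^^^^^^^^^^^^^
AttributeError: 'float' object has no attribute 'round'
```

>>> play_rows(moves=[{"x":-0.0175,"y":-0.0225,"z":-0.01,"rx":0,"ry":0,"rz":-1.0},{"x":-0.0175,"y":-0.0225,"z":-0.01,"rx":0,"ry":0,"rz":0},{"x":-0.0175,"y":-0.0225,"z":0,"rx":0,"ry":0,"rz":0},{"x":-0.0175,"y":-0.0225,"z":0,"rx":0,"ry":0,"rz":0},{"x":-0.0175,"y":-0.0225,"z":0,"rx":0,"ry":0,"rz":0},{"x":-0.0175,"y":-0.0225,"z":0,"rx":0,"ry":0,"rz":0},{"x":-0.0175,"y":-0.0225,"z":0,"rx":0,"ry":0,"rz":0},{"x":-0.0175,"y":-0.0225,"z":0,"rx":0,"ry":0,"rz":0},{"x":-0.0175,"y":-0.0225,"z":0,"rx":0,"ry":0,"rz":0},{"x":-0.0175,"y":-0.0225,"z":0,"rx":0,"ry":0,"rz":0},{"x":-0.0175,"y":-0.0225,"z":0,"rx":0,"ry":0,"rz":0},{"x":-0.0175,"y":-0.0225,"z":0,"rx":0,"ry":0,"rz":0}], claw=1, newtons=10)

```text
time: 1.1
tool_pos: [0.2991, 0.3203, 0.1861]
tool_rot: [-0.347, -3.122, 0.001]
force: [0.3, -1.0, 0.3]
grip_width: 0.0171
grasp_force: 0.0
```

```bash
sed -i 's/s\["grip_width"\].round(4)/round(s["grip_width"],4)/' h.py
python3 -c "from h import *;st()"
```

```text
t 1.1 gate mm [-310.7  268.2] z 0.1861 F gate [ 0.5 -1. ] 0.3 w 0.0171
toolx in gate deg 179.99 tilt [-0. -0. -1.]
```

>>> play_rows(moves=[{"x":-0.021,"y":-0.0268,"z":0,"rx":0,"ry":0,"rz":0},{"x":-0.021,"y":-0.0268,"z":0,"rx":0,"ry":0,"rz":0},{"x":-0.021,"y":-0.0268,"z":0,"rx":0,"ry":0,"rz":0},{"x":-0.021,"y":-0.0268,"z":0,"rx":0,"ry":0,"rz":0},{"x":-0.021,"y":-0.0268,"z":0,"rx":0,"ry":0,"rz":0},{"x":-0.021,"y":-0.0268,"z":0,"rx":0,"ry":0,"rz":0},{"x":-0.021,"y":-0.0268,"z":0,"rx":0,"ry":0,"rz":0},{"x":-0.021,"y":-0.0268,"z":0,"rx":0,"ry":0,"rz":0},{"x":-0.021,"y":-0.0268,"z":0,"rx":0,"ry":0,"rz":0},{"x":-0.021,"y":-0.0268,"z":0,"rx":0,"ry":0,"rz":0},{"x":0,"y":0,"z":0,"rx":0,"ry":0,"rz":0},{"x":0,"y":0,"z":0,"rx":0,"ry":0,"rz":0}])

```text
time: 2.1
tool_pos: [0.445, 0.0125, 0.186]
tool_rot: [-0.354, -3.121, 0.001]
force: [-0.4, 1.2, -0.3]
grip_width: 0.0003
grasp_force: 0.0
```

```bash
python3 -c "from h import *;st()"
```

```text
t 2.1 gate mm [-100.8   -0.2] z 0.186 F gate [-0.6  1.1] -0.3 w 0.0003
toolx in gate deg 179.72 tilt [-0.001 -0.    -1.   ]
```

>>> play_rows(moves=[{"x":0,"y":0,"z":0.02,"rx":0,"ry":0,"rz":0.3},{"x":0,"y":0,"z":0.02,"rx":0,"ry":0,"rz":0},{"x":0,"y":0,"z":0.02,"rx":0,"ry":0,"rz":0},{"x":-0.01,"y":0,"z":0,"rx":0,"ry":0,"rz":0},{"x":-0.01,"y":0,"z":0,"rx":0,"ry":0,"rz":0},{"x":-0.01,"y":0,"z":0,"rx":0,"ry":0,"rz":0},{"x":-0.006,"y":0,"z":0,"rx":0,"ry":0,"rz":0},{"x":-0.006,"y":0,"z":0,"rx":0,"ry":0,"rz":0},{"x":-0.006,"y":0,"z":0,"rx":0,"ry":0,"rz":0},{"x":-0.006,"y":0,"z":0,"rx":0,"ry":0,"rz":0},{"x":-0.006,"y":0,"z":0,"rx":0,"ry":0,"rz":0},{"x":0,"y":0,"z":0,"rx":0,"ry":0,"rz":0}])

```text
time: 3.1
tool_pos: [0.5049, 0.0004, 0.1265]
tool_rot: [0.356, 3.12, 0.0]
force: [0.2, -0.7, -0.2]
grip_width: 0.0001
grasp_force: 0.0
```

```bash
python3 -c "from h import *;st()"
```

```text
t 3.1 gate mm [-39.7   1.2] z 0.1265 F gate [ 0.4 -0.6] -0.2 w 0.0001
toolx in gate deg 179.65 tilt [ 0.001 -0.    -1.   ]
```

>>> play_rows(moves=[{"x":-0.004,"y":-0.001,"z":0,"rx":0,"ry":0,"rz":-0.3},{"x":-0.004,"y":0,"z":0,"rx":0,"ry":0,"rz":0},{"x":-0.004,"y":0,"z":0,"rx":0,"ry":0,"rz":0},{"x":-0.002,"y":0,"z":0,"rx":0,"ry":0,"rz":0}])

```text
time: 3.43
tool_pos: [0.5174, -0.0034, 0.1263]
tool_rot: [0.347, 3.122, 0.0]
force: [-0.1, -0.5, -0.5]
grip_width: 0.0005
grasp_force: 0.0
```

```bash
cat >> h.py <<'E'
def pic(name):
    t=env.read_camera("top"); s=env.read_camera("scene")
    np.save("top.npy",t,allow_pickle=True); np.save("scene.npy",s,allow_pickle=True)
    a=cv2.resize(t["img"][170:270,255:355],(400,400),interpolation=cv2.INTER_CUBIC)
    b=cv2.resize(s["img"][180:310,240:370],(400,400),interpolation=cv2.INTER_CUBIC)
    cv2.imwrite(f"pics/{name}.png",cv2.cvtColor(np.clip(np.hstack([a,b])*1.4,0,255).astype(np.uint8),cv2.COLOR_RGB2BGR))
E
python3 -c "from h import *;st();pic('p2')"
```

```text
t 3.4333 gate mm [-26.7   0.1] z 0.1263 F gate [-0.  -0.6] -0.5 w 0.0005
toolx in gate deg 179.97 tilt [ 0. -0. -1.]
```

View pics/p2.png

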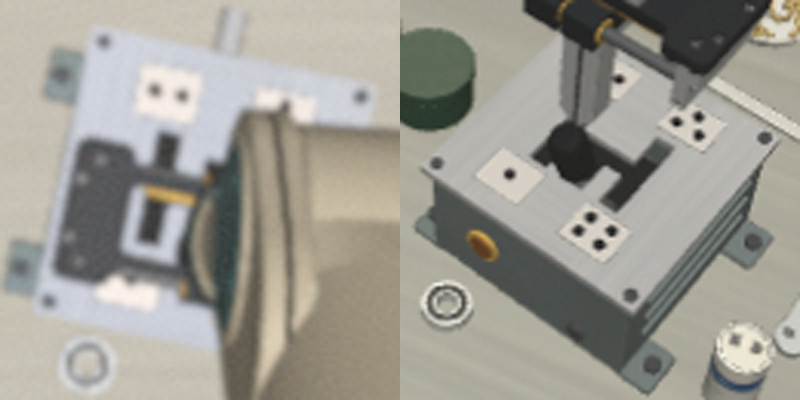

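The scene view shows the handle unmoved at crop (573,150) and a finger beyond it at (590,100), which doesn't match the reported TCP. I'll project the TCP into both full images to check.

Run:
```python
from h import *
t=np.load("top.npy",allow_pickle=True).item(); s=np.load("scene.npy",allow_pickle=True).item()
p=env.sense()["tool_pos"]; o=[]
for c,cr in ((t,(130,330,220,420)),(s,(100,300,200,400))):
    im=c["img"].copy()
    for dz,col in ((0,(255,0,0)),(.05,(255,255,0)),(.1,(0,255,0))):
        q=proj(c,p+[0,0,dz]); print(q); cv2.circle(im,tuple(int(round(v)) for v in q),1,col,-1)
    o.append(cv2.resize(im[cr[0]:cr[1],cr[2]:cr[3]],(400,400),interpolation=cv2.INTER_CUBIC))
cv2.imwrite("pics/p3.png",cv2.cvtColor(np.clip(np.hstack(o)*1.4,0,255).astype(np.uint8),cv2.COLOR_RGB2BGR))
```

```text
[304.78299244 230.04070755]
[307.73561201 230.07795797]
[311.0036187  230.11892306]
[298.26637038 229.40527503]
[299.81301477 213.1601943 ]
[301.50408239 195.23571199]
```

View pics/p3.png

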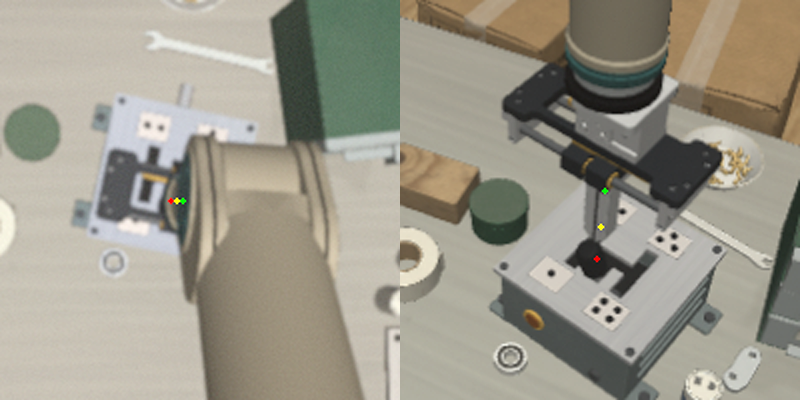

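The handle hasn't moved, and the fingertip seems to end about 30 mm above the projected TCP. I'll triangulate the gripper plate corners to see whether the tool is really higher than reported.

Run:
```python
from h import *
t=np.load("top.npy",allow_pickle=True).item(); s=np.load("scene.npy",allow_pickle=True).item()
def tri(u,v):
    o1,d1=ray(t,u);o2,d2=ray(s,v)
    k=np.linalg.lstsq(np.stack([d1,-d2],1),o2-o1,rcond=None)[0]
    p,q=o1+k[0]*d1,o2+k[1]*d2; m=(p+q)/2; return "gate mm",(GR@(m[:2]-G)*1000).round(1),"z",m[2].round(3),np.linalg.norm(p-q).round(4)
T=lambda x,y:(220+x/2,130+y/2); S=lambda x,y:(200+(x-400)/2,100+y/2)
print(tri(T(110,150),S(535,68)),tri(T(92,210),S(505,97)))
o=[]
for c,cr in ((t,(180,260,250,330)),(s,(130,250,240,360))):
    o.append(cv2.resize(c["img"][cr[0]:cr[1],cr[2]:cr[3]],(400,400),interpolation=cv2.INTER_CUBIC))
im=np.hstack(o).astype(float)/255
cv2.imwrite("pics/p4.png",cv2.cvtColor((255*np.clip(im,0,1)**.45).astype(np.uint8),cv2.COLOR_RGB2BGR))
st()
```

```text
('gate mm', array([-1.4, 90.9]), 'z', np.float64(0.302), np.float64(0.0121)) ('gate mm', array([-54.4,  90. ]), 'z', np.float64(0.304), np.float64(0.0036))
t 3.5333 gate mm [-26.9   0.1] z 0.1262 F gate [0.  0.1] -1.1 w 0.0001
toolx in gate deg 179.97 tilt [ 0. -0. -1.]
```

View pics/p4.png

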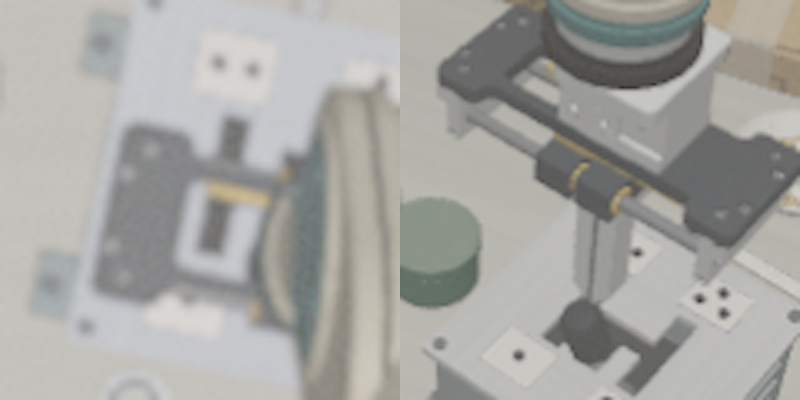

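The gripper's x and y agree with the reading, but the fingertips appear about 27 mm higher than reported and passed over the handle. I'll back off to where the tips show free and measure their height.

>>> play_rows(moves=[{"x":0.015,"y":0,"z":0,"rx":0,"ry":0,"rz":0},{"x":0.015,"y":0,"z":0,"rx":0,"ry":0,"rz":0},{"x":0.015,"y":0,"z":0,"rx":0,"ry":0,"rz":0},{"x":0.015,"y":0,"z":0,"rx":0,"ry":0,"rz":0},{"x":0.013,"y":0,"z":0,"rx":0,"ry":0,"rz":0},{"x":0,"y":0,"z":0,"rx":0,"ry":0,"rz":0}])

```text
time: 4.03
tool_pos: [0.4423, 0.0133, 0.1261]
tool_rot: [-0.345, -3.119, -0.0]
force: [-1.2, -0.4, -1.0]
grip_width: 0.0004
grasp_force: 0.0
```

Run:
```python
from h import *
st(); s=env.read_camera("scene"); np.save("scene.npy",s,allow_pickle=True); p=env.sense()["tool_pos"]
im=cv2.resize(s["img"][150:300,230:380],(600,600),interpolation=cv2.INTER_CUBIC)
for dz in (0,.03,.06):
    q=proj(s,p+[0,0,dz]); q=(q-[230,150]+.5)*4; print(q); cv2.circle(im,tuple(int(v) for v in q),3,(255,0,0),-1)
cv2.imwrite("pics/p5.png",cv2.cvtColor((255*(im/255.)**.5).astype(np.uint8),cv2.COLOR_RGB2BGR))
```

```text
t 4.0333 gate mm [-103.6    0. ] z 0.1261 F gate [-1.1 -0.6] -1.0 w 0.0004
toolx in gate deg -179.97 tilt [-0.003  0.    -1.   ]
[178.53443693 418.64637915]
[179.44840499 381.59746712]
[180.41275007 342.18578146]
```

View pics/p5.png

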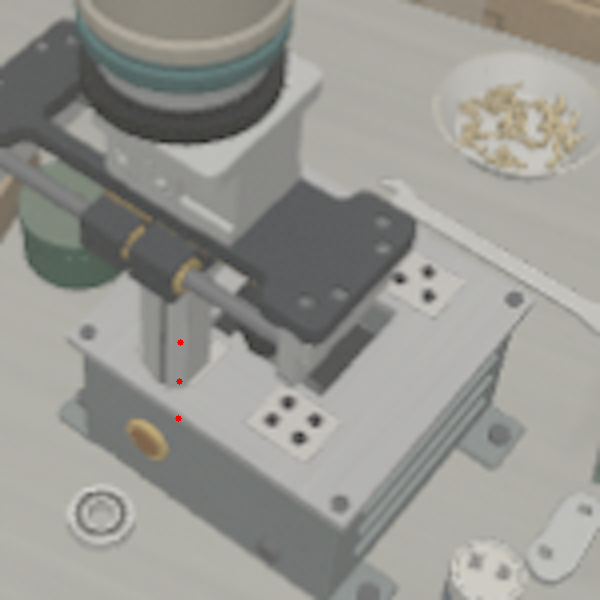

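Fingertips end at picture (180,387), while the reported TCP projects to (178,419): the real tips are well above it. Compute the offset from the corners.

Run:
```python
from h import *
s=np.load("scene.npy",allow_pickle=True).item(); p=env.sense()["tool_pos"]
for dz in (.02,.025,.03,.035):
    print(dz,[((proj(s,np.append(p[:2]+GR.T@np.array(o),p[2]+dz))-[230,150]+.5)*4).round().tolist() for o in ((-.008,.0125),(-.008,-.0125),(.008,-.0125))])
```

```text
0.02 [[147.0, 391.0], [190.0, 420.0], [212.0, 398.0]]
0.025 [[147.0, 385.0], [190.0, 414.0], [212.0, 391.0]]
0.03 [[147.0, 378.0], [190.0, 408.0], [212.0, 385.0]]
0.035 [[147.0, 372.0], [190.0, 402.0], [213.0, 379.0]]
```

Real tips are about 35–40 mm above the reading. I'll go 36 mm lower, then push.

>>> play_rows(moves=[{"x":0,"y":0,"z":0.012,"rx":0,"ry":0,"rz":0},{"x":0,"y":0,"z":0.012,"rx":0,"ry":0,"rz":0},{"x":0,"y":0,"z":0.012,"rx":0,"ry":0,"rz":0},{"x":-0.01,"y":0,"z":0,"rx":0,"ry":0,"rz":0},{"x":-0.01,"y":0,"z":0,"rx":0,"ry":0,"rz":0},{"x":-0.01,"y":0,"z":0,"rx":0,"ry":0,"rz":0},{"x":-0.006,"y":0,"z":0,"rx":0,"ry":0,"rz":0},{"x":-0.005,"y":0,"z":0,"rx":0,"ry":0,"rz":0},{"x":-0.005,"y":0,"z":0,"rx":0,"ry":0,"rz":0},{"x":-0.005,"y":0,"z":0,"rx":0,"ry":0,"rz":0},{"x":-0.005,"y":0,"z":0,"rx":0,"ry":0,"rz":0}])

```text
time: 5.0
tool_pos: [0.5, 0.0005, 0.0904]
tool_rot: [-0.347, -3.122, -0.0]
force: [-2.0, 0.6, 1.7]
grip_width: 0.0007
grasp_force: 1.4
```

```bash
cat >> h.py <<'E'
def lev(n="scene"):
    # dark handle blob in the scene view
    s=env.read_camera("scene"); np.save("scene.npy",s,allow_pickle=True)
    m=(s["img"].max(2)<42).astype(np.uint8); m[:195]=0; m[300:]=0; m[:,:260]=0; m[:,340:]=0
    m=cv2.morphologyEx(m,cv2.MORPH_OPEN,cv2.getStructuringElement(cv2.MORPH_ELLIPSE,(7,7)))
    k,l,stt,ce=cv2.connectedComponentsWithStats(m)
    for i in range(1,k): print("dark",ce[i].round(1),stt[i])
def exp(al,ac):
    s=np.load("scene.npy",allow_pickle=True).item()
    v=np.array([np.tan(al)/np.cos(ac),np.tan(ac),1]); v=v/np.linalg.norm(v)*.12
    return proj(s,np.append(G+GR.T@v[:2],.02+v[2])).round(1)
E
python3 -c "
from h import *;st();lev()
for a in (-.3,-.2,-.1,0): print(a,exp(a,0))"
```

```text
t 5.0 gate mm [-44.5   0.2] z 0.0904 F gate [-2.   0.1] 1.7 w 0.0007
toolx in gate deg 179.99 tilt [-0.001  0.    -1.   ]
dark [279.1 199.9] [274 195  12  12 111]
dark [325.4 207.4] [308 195  32  31 652]
dark [291.  206.4] [285 199  14  16 146]
dark [315. 237.] [312 234   7   7  33]
-0.3 [295.9 229.6]
-0.2 [299.6 224.9]
-0.1 [303.3 220.6]
0 [307.  216.6]
```

Now in contact (-2 N). Continue into the cross slot.

>>> play_rows(moves=[{"x":-0.005,"y":0,"z":0,"rx":0,"ry":0,"rz":0},{"x":-0.005,"y":0,"z":0,"rx":0,"ry":0,"rz":0},{"x":-0.004,"y":0,"z":0,"rx":0,"ry":0,"rz":0},{"x":-0.003,"y":0,"z":0,"rx":0,"ry":0,"rz":0},{"x":-0.003,"y":0,"z":0,"rx":0,"ry":0,"rz":0},{"x":-0.0025,"y":0,"z":0,"rx":0,"ry":0,"rz":0},{"x":0,"y":0,"z":0,"rx":0,"ry":0,"rz":0}])

```text
time: 5.63
tool_pos: [0.5228, -0.0046, 0.0902]
tool_rot: [0.347, 3.122, 0.0]
force: [-1.7, 1.2, 0.7]
grip_width: 0.0006
grasp_force: 0.8
```

```bash
python3 -c "
from h import *;st();pic('p6')"
```

```text
t 5.6333 gate mm [-21.2   0.2] z 0.0902 F gate [-2.   0.8] 0.7 w 0.0006
toolx in gate deg 179.97 tilt [ 0. -0. -1.]
```

View pics/p6.png

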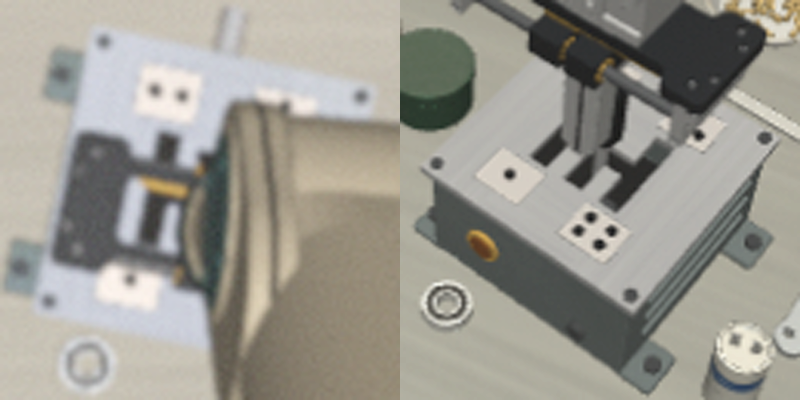

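Lever is ahead of the fingers with its stem near the cross slot, crop (597,155). I'll nudge in small steps to feel the cross-slot wall.

>>> play_rows(moves=[{"x":-0.001,"y":0,"z":0,"rx":0,"ry":0,"rz":0},{"x":-0.001,"y":0,"z":0,"rx":0,"ry":0,"rz":0},{"x":0,"y":0,"z":0,"rx":0,"ry":0,"rz":0}])

```text
time: 5.98
tool_pos: [0.5239, -0.0049, 0.0903]
tool_rot: [-0.347, -3.122, -0.0]
force: [-2.0, 1.4, 1.7]
grip_width: 0.0004
grasp_force: 1.2
```

>>> play_rows(moves=[{"x":-0.001,"y":0,"z":0,"rx":0,"ry":0,"rz":0},{"x":-0.001,"y":0,"z":0,"rx":0,"ry":0,"rz":0},{"x":0,"y":0,"z":0,"rx":0,"ry":0,"rz":0}])

```text
time: 6.23
tool_pos: [0.5262, -0.0054, 0.0903]
tool_rot: [0.347, 3.122, 0.0]
force: [-2.6, 1.8, 1.4]
grip_width: 0.0003
grasp_force: 1.2
```

>>> play_rows(moves=[{"x":-0.001,"y":0,"z":0,"rx":0,"ry":0,"rz":0},{"x":-0.001,"y":0,"z":0,"rx":0,"ry":0,"rz":0},{"x":0,"y":0,"z":0,"rx":0,"ry":0,"rz":0}])

```text
time: 6.48
tool_pos: [0.5267, -0.0055, 0.0901]
tool_rot: [-0.346, -3.12, -0.0]
force: [-4.8, 1.8, 5.4]
grip_width: 0.0005
grasp_force: 2.6
```

```bash
python3 -c "
from h import *;st()"
```

```text
t 6.4833 gate mm [-17.2   0.1] z 0.0901 F gate [-5.1  0.7] 5.4 w 0.0005
toolx in gate deg 179.99 tilt [-0.003  0.    -1.   ]
```

Wall felt (5 N): the lever is in the cross slot. Back off, lift over, and come down on the left of the handle.

>>> play_rows(moves=[{"x":0.015,"y":0,"z":0,"rx":0,"ry":0,"rz":0},{"x":0.015,"y":0,"z":0,"rx":0,"ry":0,"rz":0},{"x":0,"y":0.01,"z":-0.02,"rx":0,"ry":0,"rz":0},{"x":0,"y":0.015,"z":-0.02,"rx":0,"ry":0,"rz":0},{"x":0,"y":0.02,"z":-0.02,"rx":0,"ry":0,"rz":0},{"x":-0.017,"y":0,"z":0,"rx":0,"ry":0,"rz":0},{"x":-0.017,"y":0,"z":0,"rx":0,"ry":0,"rz":0},{"x":-0.017,"y":0,"z":0,"rx":0,"ry":0,"rz":0},{"x":0,"y":0,"z":0,"rx":0,"ry":0,"rz":0},{"x":0,"y":0,"z":0,"rx":0,"ry":0,"rz":0}])

```text
time: 7.32
tool_pos: [0.5594, 0.0329, 0.15]
tool_rot: [0.348, 3.121, -0.001]
force: [0.1, -0.5, 0.0]
grip_width: 0.0008
grasp_force: 0.0
```

```bash
python3 -c "
from h import *;st()"
```

```text
t 7.3167 gate mm [ 6.3 44.8] z 0.15 F gate [ 0.3 -0.5] 0.0 w 0.0008
toolx in gate deg 179.93 tilt [ 0.001 -0.001 -1.   ]
```

>>> play_rows(moves=[{"x":0.004,"y":0,"z":0.02,"rx":0,"ry":0,"rz":0},{"x":0,"y":0,"z":0.02,"rx":0,"ry":0,"rz":0},{"x":0,"y":0,"z":0.02,"rx":0,"ry":0,"rz":0},{"x":0,"y":-0.008,"z":0,"rx":0,"ry":0,"rz":0},{"x":0,"y":-0.007,"z":0,"rx":0,"ry":0,"rz":0},{"x":0,"y":-0.005,"z":0,"rx":0,"ry":0,"rz":0},{"x":0,"y":-0.005,"z":0,"rx":0,"ry":0,"rz":0},{"x":0,"y":-0.005,"z":0,"rx":0,"ry":0,"rz":0},{"x":0,"y":-0.004,"z":0,"rx":0,"ry":0,"rz":0}])

```text
time: 8.07
tool_pos: [0.5475, 0.0012, 0.0914]
tool_rot: [0.347, 3.121, 0.002]
force: [-0.6, 2.6, 2.0]
grip_width: 0.0008
grasp_force: 1.3
```

```bash
python3 -c "
from h import *;st()"
```

```text
t 8.0667 gate mm [ 1.7 11.2] z 0.0914 F gate [-1.2  2.4] 2.0 w 0.0008
toolx in gate deg 179.98 tilt [ 0.002  0.001 -1.   ]
```

Pushing at about 2.4 N. Continue across to gy ≈ -8.

>>> play_rows(moves=[{"x":0,"y":-0.004,"z":0,"rx":0,"ry":0,"rz":0},{"x":0,"y":-0.004,"z":0,"rx":0,"ry":0,"rz":0},{"x":0,"y":-0.004,"z":0,"rx":0,"ry":0,"rz":0},{"x":0,"y":-0.003,"z":0,"rx":0,"ry":0,"rz":0},{"x":0,"y":-0.003,"z":0,"rx":0,"ry":0,"rz":0},{"x":0,"y":-0.002,"z":0,"rx":0,"ry":0,"rz":0},{"x":0,"y":0,"z":0,"rx":0,"ry":0,"rz":0}])

```text
time: 8.65
tool_pos: [0.5425, -0.0191, 0.0901]
tool_rot: [-0.348, -3.122, 0.001]
force: [-0.3, 1.1, -0.5]
grip_width: 0.0003
grasp_force: 0.4
```

```bash
python3 -c "
from h import *;st();pic('p7')"
```

```text
t 8.65 gate mm [ 1.3 -9.6] z 0.0901 F gate [-0.5  1. ] -0.5 w 0.0003
toolx in gate deg 179.94 tilt [-0. -0. -1.]
```

View pics/p7.png

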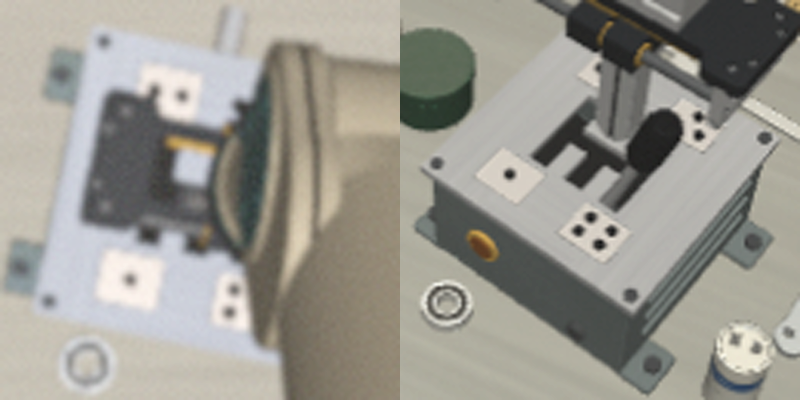

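The handle is now at crop (655,140), leaning right. Compare with the expected positions.

```bash
python3 -c "
from h import *
for a in (-.04,0,.04):
  for b in (-.3,-.34,-.38): print(a,b,((exp(a,b)-[240,180])/.325+[400,0]).round())
st()"
```

```text
-0.04 -0.3 [647. 151.]
-0.04 -0.34 [653. 156.]
-0.04 -0.38 [659. 162.]
0 -0.3 [652. 146.]
0 -0.34 [658. 151.]
0 -0.38 [663. 157.]
0.04 -0.3 [656. 142.]
0.04 -0.34 [662. 147.]
0.04 -0.38 [667. 152.]
t 8.75 gate mm [ 1.2 -9.5] z 0.0902 F gate [ 0.2 -0.1] -0.3 w 0.0006
toolx in gate deg 179.96 tilt [-0.    -0.001 -1.   ]
```

Across is about -0.29 and needs a little more: push on until the outer wall is felt.

>>> play_rows(moves=[{"x":0,"y":-0.0015,"z":0,"rx":0,"ry":0,"rz":0},{"x":0,"y":-0.0015,"z":0,"rx":0,"ry":0,"rz":0},{"x":0,"y":-0.001,"z":0,"rx":0,"ry":0,"rz":0},{"x":0,"y":0,"z":0,"rx":0,"ry":0,"rz":0}])

```text
time: 9.08
tool_pos: [0.5417, -0.0223, 0.0902]
tool_rot: [-0.347, -3.122, -0.0]
force: [0.4, 1.8, -1.3]
grip_width: 0.0003
grasp_force: 0.7
```

>>> play_rows(moves=[{"x":0,"y":-0.001,"z":0,"rx":0,"ry":0,"rz":0},{"x":0,"y":-0.001,"z":0,"rx":0,"ry":0,"rz":0},{"x":0,"y":0,"z":0,"rx":0,"ry":0,"rz":0}])

```text
time: 9.33
tool_pos: [0.5412, -0.0243, 0.0903]
tool_rot: [-0.347, -3.122, 0.0]
force: [-0.4, 1.2, -1.0]
grip_width: 0.0002
grasp_force: 0.8
```

```bash
python3 -c "
from h import *;st()"
```

```text
t 9.3333 gate mm [  1.2 -15. ] z 0.0903 F gate [-0.6  1.1] -1.0 w 0.0002
toolx in gate deg 179.97 tilt [-0. -0. -1.]
```

>>> play_rows(moves=[{"x":0,"y":-0.001,"z":0,"rx":0,"ry":0,"rz":0},{"x":0,"y":-0.001,"z":0,"rx":0,"ry":0,"rz":0},{"x":0,"y":0,"z":0,"rx":0,"ry":0,"rz":0}])

```text
time: 9.58
tool_pos: [0.5408, -0.0264, 0.0903]
tool_rot: [-0.347, -3.122, 0.0]
force: [0.6, 1.4, -0.8]
grip_width: 0.0005
grasp_force: 0.7
```

>>> play_rows(moves=[{"x":0,"y":-0.001,"z":0,"rx":0,"ry":0,"rz":0},{"x":0,"y":0,"z":0,"rx":0,"ry":0,"rz":0}])

```text
time: 9.75
tool_pos: [0.5406, -0.0273, 0.0903]
tool_rot: [-0.347, -3.122, 0.0]
force: [-0.2, 1.5, -1.2]
grip_width: 0.0004
grasp_force: 0.7
```

```bash
python3 -c "
from h import *;st();lev()"
```

```text
t 9.75 gate mm [  1.2 -18.1] z 0.0903 F gate [-0.5  1.4] -1.2 w 0.0004
toolx in gate deg 179.97 tilt [-0. -0. -1.]
dark [315.1 198.9] [310 195  11  10  79]
dark [325.3 228.1] [316 219  19  19 238]
```

The blob at (325.3,228.1) matches along +0.04, across -0.34: the stem is in the right leg's crossing. Now lift over and come down on the near side.

>>> play_rows(moves=[{"x":0,"y":0.012,"z":0,"rx":0,"ry":0,"rz":0},{"x":0,"y":0.008,"z":-0.02,"rx":0,"ry":0,"rz":0},{"x":0,"y":0,"z":-0.02,"rx":0,"ry":0,"rz":0},{"x":0,"y":0,"z":-0.02,"rx":0,"ry":0,"rz":0},{"x":0.015,"y":0,"z":0,"rx":0,"ry":0,"rz":0},{"x":0.015,"y":-0.012,"z":0,"rx":0,"ry":0,"rz":0},{"x":0.012,"y":-0.014,"z":0,"rx":0,"ry":0,"rz":0},{"x":0,"y":-0.015,"z":0,"rx":0,"ry":0,"rz":0},{"x":0,"y":0,"z":0,"rx":0,"ry":0,"rz":0},{"x":0,"y":0,"z":0,"rx":0,"ry":0,"rz":0}])

```text
time: 10.63
tool_pos: [0.4955, -0.0385, 0.1505]
tool_rot: [0.349, 3.121, -0.0]
force: [0.7, 0.6, 0.2]
grip_width: 0.0006
grasp_force: 0.0
```

```bash
python3 -c "
from h import *;st();lev()"
```

```text
t 10.6333 gate mm [-40.4 -38.9] z 0.1505 F gate [0.6 0.7] 0.2 w 0.0006
toolx in gate deg 179.9 tilt [ 0.001 -0.    -1.   ]
dark [315. 198.] [312 195   7   7  33]
dark [325.3 228.2] [316 219  19  19 238]
```

Lever unmoved. Descend and push in the far direction.

>>> play_rows(moves=[{"x":0,"y":0,"z":0.02,"rx":0,"ry":0,"rz":0},{"x":0,"y":0,"z":0.02,"rx":0,"ry":0,"rz":0},{"x":0,"y":0,"z":0.02,"rx":0,"ry":0,"rz":0},{"x":-0.008,"y":0,"z":0,"rx":0,"ry":0,"rz":0},{"x":-0.007,"y":0,"z":0,"rx":0,"ry":0,"rz":0},{"x":-0.005,"y":0,"z":0,"rx":0,"ry":0,"rz":0},{"x":-0.005,"y":0,"z":0,"rx":0,"ry":0,"rz":0},{"x":-0.005,"y":0,"z":0,"rx":0,"ry":0,"rz":0},{"x":-0.005,"y":0,"z":0,"rx":0,"ry":0,"rz":0}])

```text
time: 11.43
tool_pos: [0.5297, -0.0457, 0.091]
tool_rot: [0.347, 3.122, 0.001]
force: [-1.1, 1.3, 0.9]
grip_width: 0.0003
grasp_force: 1.2
```

```bash
python3 -c "
from h import *;st()"
```

```text
t 11.4333 gate mm [ -5.4 -38.4] z 0.091 F gate [-1.3  1. ] 0.9 w 0.0003
toolx in gate deg 180.0 tilt [ 0.     0.001 -1.   ]
```

>>> play_rows(moves=[{"x":-0.004,"y":0,"z":0,"rx":0,"ry":0,"rz":0},{"x":-0.004,"y":0,"z":0,"rx":0,"ry":0,"rz":0},{"x":-0.004,"y":0,"z":0,"rx":0,"ry":0,"rz":0},{"x":-0.003,"y":0,"z":0,"rx":0,"ry":0,"rz":0},{"x":-0.003,"y":0,"z":0,"rx":0,"ry":0,"rz":0},{"x":-0.002,"y":0,"z":0,"rx":0,"ry":0,"rz":0},{"x":0,"y":0,"z":0,"rx":0,"ry":0,"rz":0}])

```text
time: 12.02
tool_pos: [0.5489, -0.0508, 0.09]
tool_rot: [-0.347, -3.122, 0.001]
force: [-1.6, 0.4, -0.8]
grip_width: 0.0007
grasp_force: 0.7
```

>>> play_rows(moves=[{"x":-0.0015,"y":0,"z":0,"rx":0,"ry":0,"rz":0},{"x":-0.0015,"y":0,"z":0,"rx":0,"ry":0,"rz":0},{"x":0,"y":0,"z":0,"rx":0,"ry":0,"rz":0}])

```text
time: 12.27
tool_pos: [0.5517, -0.0514, 0.0902]
tool_rot: [-0.347, -3.122, 0.0]
force: [-2.1, 0.2, -0.9]
grip_width: 0.0003
grasp_force: 0.9
```

```bash
python3 -c "
from h import *;st();lev()
for a in (.2,.25,.3,.33):print(a,exp(a,-.34),exp(a,-.37))"
```

```text
t 12.2667 gate mm [ 17.3 -39.2] z 0.0902 F gate [-2.1 -0.2] -0.9 w 0.0003
toolx in gate deg 179.97 tilt [-0. -0. -1.]
dark [330.8 199.1] [325 195  12  10  88]
0.2 [330.1 222.2] [331.4 223.4]
0.25 [331.5 220.6] [332.8 221.8]
0.3 [332.8 219.2] [334.1 220.4]
0.33 [333.6 218.4] [334.8 219.5]
```

Keep going until the slot end is felt.

>>> play_rows(moves=[{"x":-0.0015,"y":0,"z":0,"rx":0,"ry":0,"rz":0},{"x":-0.0015,"y":0,"z":0,"rx":0,"ry":0,"rz":0},{"x":0,"y":0,"z":0,"rx":0,"ry":0,"rz":0}])

```text
time: 12.57
tool_pos: [0.5526, -0.0515, 0.0898]
tool_rot: [-0.347, -3.118, -0.0]
force: [-6.4, 0.7, 0.7]
grip_width: 0.0004
grasp_force: 2.6
```

>>> play_rows(moves=[{"x":-0.001,"y":0,"z":0,"rx":0,"ry":0,"rz":0},{"x":-0.001,"y":0,"z":0,"rx":0,"ry":0,"rz":0},{"x":0,"y":0,"z":0,"rx":0,"ry":0,"rz":0}])

```text
time: 12.82
tool_pos: [0.553, -0.0516, 0.0897]
tool_rot: [-0.346, -3.116, -0.001]
force: [-8.3, 2.5, 3.1]
grip_width: 0.0006
grasp_force: 4.1
```

>>> play_rows(moves=[{"x":-0.001,"y":0,"z":0,"rx":0,"ry":0,"rz":0},{"x":-0.001,"y":0,"z":0,"rx":0,"ry":0,"rz":0},{"x":0,"y":0,"z":0,"rx":0,"ry":0,"rz":0}])

```text
time: 13.07
tool_pos: [0.5532, -0.0517, 0.0895]
tool_rot: [-0.346, -3.112, -0.001]
force: [-9.9, 2.8, 4.6]
grip_width: 0.0006
grasp_force: 5.6
```

The end stop is firm (10 N). Retreat, lift, and check.

>>> play_rows(moves=[{"x":0.012,"y":0,"z":0,"rx":0,"ry":0,"rz":0},{"x":0.015,"y":0,"z":0,"rx":0,"ry":0,"rz":0},{"x":0.015,"y":0,"z":0,"rx":0,"ry":0,"rz":0},{"x":0.015,"y":0,"z":-0.02,"rx":0,"ry":0,"rz":0},{"x":0.015,"y":0,"z":-0.02,"rx":0,"ry":0,"rz":0},{"x":0.015,"y":0.02,"z":-0.02,"rx":0,"ry":0,"rz":0},{"x":0.015,"y":0.03,"z":-0.02,"rx":0,"ry":0,"rz":0},{"x":0,"y":0.03,"z":0,"rx":0,"ry":0,"rz":0},{"x":0,"y":0.03,"z":0,"rx":0,"ry":0,"rz":0},{"x":0,"y":0.03,"z":0,"rx":0,"ry":0,"rz":0},{"x":0,"y":0.03,"z":0,"rx":0,"ry":0,"rz":0},{"x":0,"y":0,"z":0,"rx":0,"ry":0,"rz":0}])

```text
time: 14.07
tool_pos: [0.4993, 0.1435, 0.171]
tool_rot: [0.334, 3.119, 0.009]
force: [0.8, 1.0, 0.1]
grip_width: 0.0006
grasp_force: 0.0
```

```bash
python3 -c "
from h import *;st();lev();pic('p8')
for a in (.2,.25,.3,.33):print(a,exp(a,-.34),exp(a,-.37))"
```

```text
t 14.0667 gate mm [-76.6 139.6] z 0.171 F gate [0.6 1.1] 0.1 w 0.0006
toolx in gate deg -179.55 tilt [ 0.006  0.005 -1.   ]
dark [332.2 219.7] [324 209  16  21 217]
dark [304. 231.] [301 228   7   7  33]
0.2 [330.1 222.2] [331.4 223.4]
0.25 [331.5 220.6] [332.8 221.8]
0.3 [332.8 219.2] [334.1 220.4]
0.33 [333.6 218.4] [334.8 219.5]
```

View pics/p8.png

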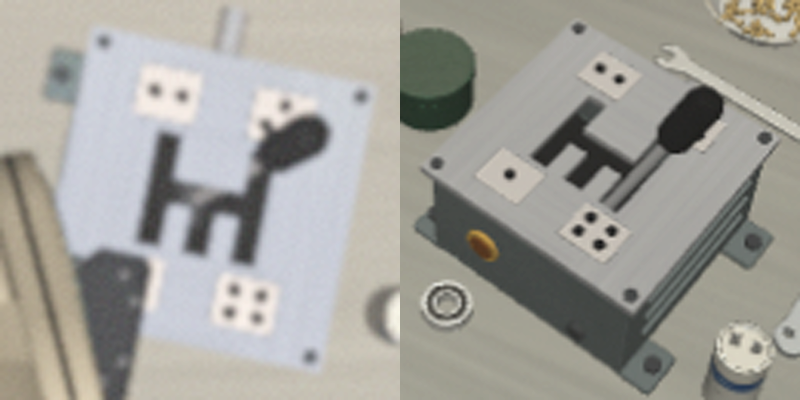

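The top view shows the handle over the far-right badge at crop (295,143), with the stem at the slot's far end. One numerical check, then hand in.

Run:
```python
from h import *
t=np.load("top.npy",allow_pickle=True).item()
im=t["img"]; m=(im.max(2)<45).astype(np.uint8); m[:190]=0;m[222:]=0;m[:,:318]=0;m[:,345:]=0
print("handle px",np.argwhere(m).mean(0)[::-1].round(1))
for al in (.25,.29,.33):
    for ac in (-.34,-.37):
        v=np.array([np.tan(al)/np.cos(ac),np.tan(ac),1]); v=v/np.linalg.norm(v)*.12
        print(al,ac,proj(t,np.append(G+GR.T@v[:2],.02+v[2])).round(1))
```

```text
handle px [328.  205.6]
0.25 -0.34 [326.8 209.1]
0.25 -0.37 [328.1 209.4]
0.29 -0.34 [326.9 207.1]
0.29 -0.37 [328.2 207.4]
0.33 -0.34 [327.  205.1]
0.33 -0.37 [328.3 205.4]
```

Along ≈ 0.33, across ≈ -0.36: fully home.

```bash
python3 -c "
from station import env
print(env.finish_job())"
```

```text
the job is handed in; nothing more can be done
None
```

The lever is fully home in the far-right slot, the one with the three-dot badge (measured tilts about +0.33 along and -0.36 across). It was pushed only from the side with closed fingers and entered no other slot; the job is handed in, and no result was returned.

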